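# Bring the stamp round to the front of the desk carousel

### The job

With a fingertip, push gently on the projecting arms of the desk carousel to turn it until the hand stamp it carries stands at the front, squarely in line with the tongue of the carousel's foot. Do not touch, lift or upset the stamp or the other things riding on the carousel, and leave everything else on the desk where it is. Finish with the carousel at rest and the finger clear of it.

Things in the scene. Friction and masses are not known exactly. Their poses are not given: they have to be found in the camera images.
- foot: fixed round black foot of the desk carousel, 210 mm across, 16 mm high, standing on the desk. Origin: on the turning axis, at desk level. Its -x axis points along the foot's one tongue, which marks the front; z up. The foot does not move
- tongue_tip (a point): outer end of the tongue, on its top face: a flat bar 26 mm wide and 12 mm high with a round end that sticks straight out of the foot to 198 mm from the turning axis. The arms pass over it with 18 mm to spare
- carousel (a joint): angle of the turntable about its upright axis (rad), 0 at the start, growing anticlockwise seen from above; more than a full turn is free either way. Friction of about 0.1 N m (1 N at an arm's end moves it) stops it at once where it is left; no detents
- hub_top (a point): top centre of the turntable's hub, on the axis, 66 mm above the desk. Turntable: white disc 190 mm across, top 30 mm above the desk, with three upright grey arms 120 degrees apart (compartments between): 10 mm thick, 30 to 65 mm above the desk, out to 149 mm from the axis, so 54 mm past the disc. Outside the disc a finger fits beside an arm, with only the foot, tongue and desk below
- arm0_end (a point): rounded end of one of the three identical grey radial arms of the turntable. Point on the arm's centre line 140 mm from the turning axis, at the arm's top edge (65 mm above the desk); it goes round with the turntable
- arm1_end (a point): rounded end of one of the three identical grey radial arms of the turntable. Point on the arm's centre line 140 mm from the turning axis, at the arm's top edge (65 mm above the desk); it goes round with the turntable
- arm2_end (a point): rounded end of one of the three identical grey radial arms of the turntable. Point on the arm's centre line 140 mm from the turning axis, at the arm's top edge (65 mm above the desk); it goes round with the turntable
- stamp_center (a point): the hand stamp: black rectangular block 44 x 28 x 14 mm with a turned wooden handle ending in a 26 mm wide knob, 60 mm tall, 50 to 100 g. Point at its centre, half-way up (30 mm above its underside). It stands loose in one compartment (any of the three), about 60 mm from the turning axis, and rides round with the turntable
- tape_center (a point): full roll of tan tape lying flat in another compartment, a disc with a white core, 54 mm across, 19 mm high; point at its centre, 9.5 mm up. Loose, rides along; not to be touched
- glue_center (a point): glue stick standing upright in the remaining compartment, plain cylinder 29 mm across, 60 mm tall; point at its centre, 30 mm up. Loose, rides along; not to be touched
- mouse_center (a point): computer mouse, 98 x 58 x 32 mm, on the desk to one side of the carousel; leave alone. Point at its centre
- notes_center (a point): pad of paper notes, 76 x 76 x 18 mm, on the desk to the other side of the carousel; leave alone. Point at its centre
- dish_center (a point): small white dish, 72 mm across, 28 mm high, behind the carousel; leave alone. Point on its axis, 14 mm up
- mug_center (a point): white mug with a handle, 82 mm across, 92 mm high, at the robot's left; leave alone. Point on its axis, 46 mm up
- stapler_center (a point): stapler, 135 x 36 x 53 mm, at the robot's right; leave alone. Point 26 mm above its underside
- calculator_center (a point): desk calculator, 150 x 100 x 17 mm, at the robot's right, beyond the stapler; leave alone. Point at its centre

How it is judged:
By the outcome, as a careful person would: the job done as asked, in the order asked, and still so for the second after the job is handed in, with the robot touching nothing.
It also fails if it takes over 58 s, if anything falls off the work surface, if the arm or the gripper's body presses on something with over 40 N, if the wrist force passes 120 N, or if a joint passes its speed limit or range.

### The arm

A 7-joint arm with a two-finger parallel gripper is mounted at the origin on the work surface. World frame = base frame: x ahead of the robot, y to its left, z up, the work surface at z = 0. Lengths are in m, angles in rad, forces in N, time in s.
With the tool pointing down it reaches from about 0.4 to 0.875 m from the base axis. Payload 19.3 kg.
Tool frame: the origin (TCP) lies between the finger pads; the fingertips stand bot.tcp_to_tips ahead of it and the grasp point (between the pads) lies 3 mm ahead of it (bot.tcp_to_tips is the distance from the TCP to the fingertips, in m); x points along the fingers, y is the direction in which the jaws open and shut, and the axes are right-handed (so a half turn about x gives the same grasp; the last joint's range is limited). The gripper opens to 85 mm and grips with 20 to 120 N. Pads are 22 mm wide; open, the fingers measure 114 mm over their backs; the gripper's body (76 mm by 85 mm) begins 54 mm behind the grasp point. The pads swing forward as they close: fully open they stand 13 mm farther back than shut.
Start: joints at [1.044, 0.521, -0.036, 1.599, 0.021, 1.021, -0.113], TCP at [0.276, -0.561, 0.253] pointing down, gripper open.
Joint ranges: [-2.91, 2.91], [-0.3, 2.13], [-1.5, 1.42], [0.17, 2.43], [-1.26, 4.41], [0.16, 1.93], [-2.52, 2.52]. Speed limits (rad/s): [1.89, 1.89, 2.39, 2.39, 3.01, 3.01, 3.01].

### API

Orientations are given as [roll, pitch, yaw] about the fixed x, y, z axes, in that order (R = Rz(yaw) Ry(pitch) Rx(roll)).
In Python, from workcell import bot, eyes gives the robot as it stands. The module is installed in compiled form; this text tells all that it offers.
- The arm moves only by the tool step_arm, never from a script. Its argument "targets" is a list that holds one entry, the list of rows, each a list of 7 numbers: the shift along the tool's x, y, z in cm, then the turn, a rotation vector about the tool's x, y, z in rad, then the opening, from 0 (shut) to 1 (fully open). A call has 1 to 10 rows; each row is the pose to reach, as a shift and turn from the pose measured when the call began, along the tool's axes at that moment; what a row does not reach only later rows make up. A row lasts 1/10 s, in which the tool goes at most 50 mm and 8.59 degrees, less where a joint would pass 70% of its speed; a pose out of reach is approached as far as the arm can. A call with a gripper value outside its range is refused whole. The fingers move at their own pace and stop on an object; "grip_force" is the grip in N (left out, the last holds). Time passes only in rows, so rows that repeat a pose let the fingers close. It gives the time, the measured TCP pose, the force and the opening at its end, in the units of the state.
- bot.observe(): the state, without advancing time (a new reading comes with each control period).
- eyes.grab_frame(name): name is "scene" or "top" or "wrist"; returns the picture (400x640x3 uint8, red, green, blue); there is no depth.
- eyes.get_calibration(name): a dict with "fx", "fy", "cx", "cy" (pixels), "camera_from_world" (4x4, takes a point from world to camera coordinates); the wrist camera has in their place "hand_eye" (4x4, takes a point from camera to tool coordinates, whose origin is the TCP and whose axes are the tool frame's). Camera axes: x right, y down, z forward; pixel columns grow to the right and rows downward; lengths in m; the calibration is good to about 2 mm. A picture is of the moment at which its call begins: read the wrist's pose just before it. get_calibration takes no time and is no camera call.
- bot.job_done(): hands the job in, once; it reports no verdict.
The state is a dict: "clock": time; "qpos": joint angles; "qd": joint speeds; "joint_efforts": joint torques, N m; "position": TCP position; "tool_rot": TCP orientation; "force": force on the tool from outside, world axes, zero at the start; "moment": the same for the moment, N m; "grip_width": finger opening in m.
Only numpy, scipy, OpenCV 4.12 (cv2) and the standard library are available. Lean on these libraries where they do the work, as an engineer would, in place of code of your own. Each camera call takes 0.05 s, during which the arm holds its last target.

## Working session

There is one attempt and no reset: what is moved stays moved. The work goes in short steps, Python scripts to look and compute and a tool call to move; the robot and the scene stay as the last step left them, time stands still between calls to the robot, and variables do not carry over. Pictures are saved under pics/ and viewed, and the job is handed in when it is done.

Besides the shell and the picture viewer there is one more tool, called as name([rows], argument=value, ...), one row to a line, values as JSON. step_arm: Moves the arm, as the interface text tells. Its arguments: {"type":"object","properties":{"targets":{"type":"array","items":{"type":"array","items":{"type":"array","items":{"type":"number"}}}},"grip_force":{"type":"number"}},"required":["targets"]}

```bash
mkdir -p pics
cat > h.py <<'E'
import numpy as np,cv2
from workcell import bot,eyes
def save(n,f):
    im=eyes.grab_frame(n); cv2.imwrite('pics/'+f,im[:,:,::-1]); return im
def ray(n,u,v,z):
    c=eyes.get_calibration(n);T=np.array(c['camera_from_world']);R=T[:3,:3];t=T[:3,3]
    d=R.T@np.array([(u-c['cx'])/c['fx'],(v-c['cy'])/c['fy'],1]);o=-R.T@t
    return o+d*(z-o[2])/d[2]
def proj(n,p):
    c=eyes.get_calibration(n);T=np.array(c['camera_from_world']);q=T[:3,:3]@np.array(p)+T[:3,3]
    return [c['fx']*q[0]/q[2]+c['cx'],c['fy']*q[1]/q[2]+c['cy']]
E
python3 - <<'E'
from h import *
save('top','t0.png');save('scene','s0.png')
s=bot.observe();print(s,bot.tcp_to_tips)
for n in('top','scene'):print(eyes.get_calibration(n))
E
```

```text
{'clock': 0.1, 'qpos': array([ 1.04383217,  0.52193629, -0.03628531,  1.59989599,  0.0212145 ,
        1.0211032 , -0.11281217]), 'qd': array([-0.00118847, -0.00041267, -0.00052762, -0.00024565, -0.00169298,
       -0.0009485 , -0.0002669 ]), 'joint_efforts': array([ 5.45069357e-03, -9.28485847e+01,  1.98447973e+00, -3.70528615e+01,
        1.80970109e-02,  5.41756410e-03, -2.37149010e-05]), 'position': array([ 0.27549104, -0.56072764,  0.25281474]), 'tool_rot': array([-1.46750259,  1.56983843,  2.13080113]), 'force': array([-0.80837461, -0.50465425, -1.29513558]), 'moment': array([0.01468306, 0.0664463 , 0.06846307]), 'grip_width': 0.0850274335367737} 0.022
{'fx': 452.20712379966886, 'fy': 452.20712379966886, 'cx': 313.8468735138399, 'cy': 200.16529067598324, 'camera_from_world': array([[ 0.03949408, -0.99921205,  0.00393593, -0.00521904],
       [-0.97852449, -0.03947332, -0.20231578,  0.59638634],
       [ 0.20231173,  0.00413887, -0.97931243,  1.40429517],
       [ 0.        ,  0.        ,  0.        ,  1.        ]])}
{'fx': 493.8248817026981, 'fy': 493.8248817026981, 'cx': 317.1749535771092, 'cy': 199.80171639977428, 'camera_from_world': array([[ 0.43088019,  0.90240464, -0.00285155, -0.25967419],
       [ 0.53834907, -0.2595844 , -0.80174573, -0.2651213 ],
       [-0.72423929,  0.34392123, -0.59765847,  2.18585187],
       [ 0.        ,  0.        ,  0.        ,  1.        ]])}
```

View pics/t0.png

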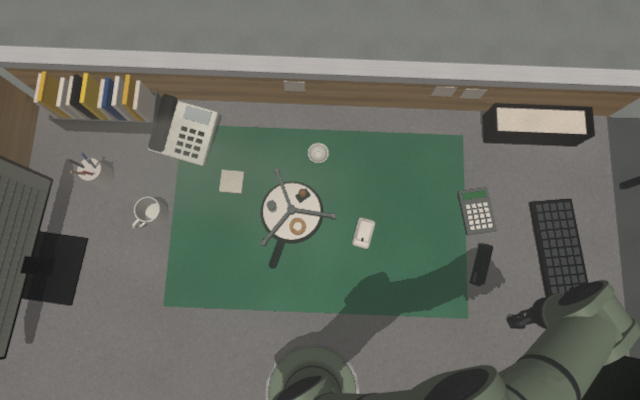

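View pics/s0.png

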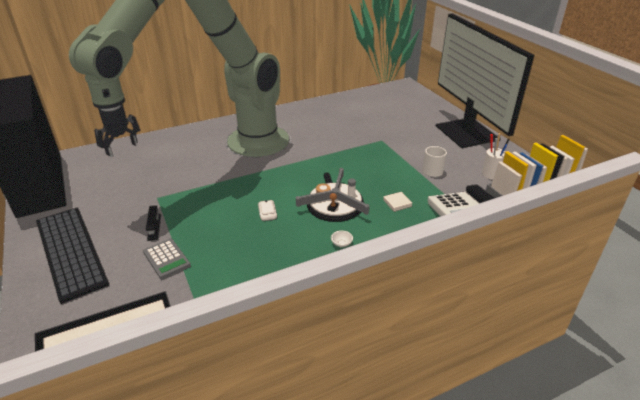

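Run:
```python
import cv2
i=cv2.imread('pics/t0.png');cv2.imwrite('pics/t0z.png',cv2.resize(i[90:290,220:460],(720,600),interpolation=cv2.INTER_CUBIC))
```

```text
(no output)
```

View pics/t0z.png

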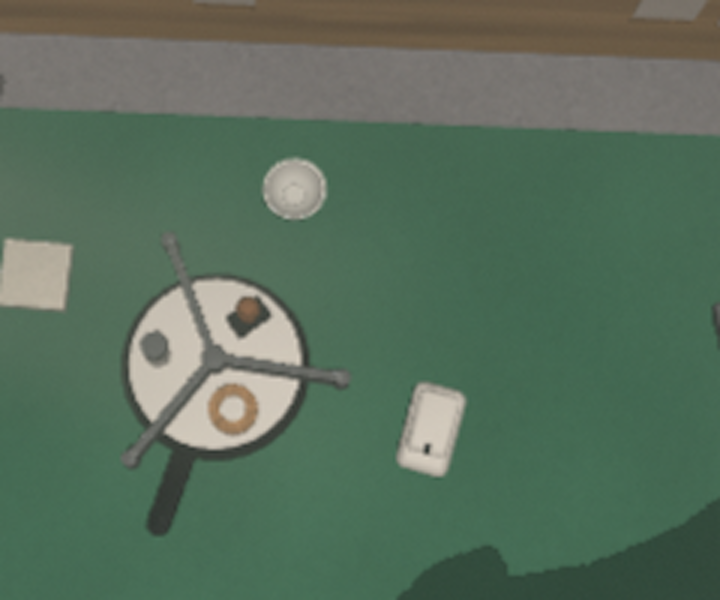

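The top view shows the hub at about (291,208), the tongue tip at (273,265), the stamp at rear right (303,195), the tape at front right, and the glue at left.

Run:
```python
from h import *
g=lambda u,v,z:ray('top',220+(u-1)/3,90+(v-1)/3,z)
hub=g(214,356,.066);print('hub',hub)
for n,u,v,z in [('tongue',158,526,.012),('a_right',342,378,.065),('a_back',168,241,.065),('a_front',130,459,.065),('knob',248,308,.088),('block',248,318,.044),('tape',233,408,.049),('glue',155,347,.09),('mouse',432,430,.03),('mTL',424,384,.02),('mBL',402,462,.02),('notes',36,274,.018),('notesR',66,308,.018),('dish',295,188,.028),('foot c',217,366,.016)]:
    p=g(u,v,z);d=(p-hub)[:2];print(n,p.round(4),'r',np.hypot(*d).round(4),'ang',np.degrees(np.arctan2(d[1],d[0])).round(1))
```

```text
hub [0.56531462 0.09091998 0.066     ]
tongue [0.3856 0.1452 0.012 ] r 0.1878 ang 163.2
a_right [ 0.5471 -0.047   0.065 ] r 0.1391 ang -97.5
a_back [0.6911 0.1475 0.065 ] r 0.1379 ang 24.2
a_front [0.4514 0.1741 0.065 ] r 0.141 ang 143.9
knob [0.6145 0.0562 0.088 ] r 0.0603 ang -35.2
block [0.6132 0.057  0.044 ] r 0.0586 ang -35.3
tape [0.5124 0.0686 0.049 ] r 0.0574 ang -157.1
glue [0.568  0.1523 0.09  ] r 0.0614 ang 87.5
mouse [ 0.4998 -0.148   0.03  ] r 0.2478 ang -105.3
mTL [ 0.5518 -0.1394  0.02  ] r 0.2307 ang -93.4
mBL [ 0.4647 -0.117   0.02  ] r 0.231 ang -115.8
notes [0.6596 0.2976 0.018 ] r 0.2272 ang 65.5
notesR [0.622  0.2612 0.018 ] r 0.1795 ang 71.6
dish [0.7689 0.0112 0.028 ] r 0.2186 ang -21.4
foot c [0.5635 0.0898 0.016 ] r 0.0022 ang -148.2
```

```bash
cat >> h.py <<'E'
from scipy.spatial.transform import Rotation as Ro
def pose():
    s=bot.observe();r=s['tool_rot'];return s['position'],Ro.from_euler('xyz',r).as_matrix(),s
def rows(pts,yawdir=None,op=0):
    """pts world TCP; yawdir: world angle (deg) of tool y; tool x down"""
    p,R,s=pose()
    y0=R[:,1]
    out=[]
    if yawdir is None: rv=np.zeros(3)
    else:
        a=np.radians(yawdir);y=np.array([np.cos(a),np.sin(a),0]);x=np.array([0,0,-1.]);G=np.c_[x,y,np.cross(x,y)]
        rv=Ro.from_matrix(R.T@G).as_rotvec()
    for q in pts:
        d=R.T@(np.array(q)-p)*100
        out.append([round(float(v),2) for v in d]+[round(float(v),3) for v in rv]+[op])
    print(out);return out
E
python3 - <<'E'
from h import *
p,R,s=pose();print(p,R.round(3),np.degrees(np.arctan2(R[1,1],R[0,1])))
rows([(.669,.178,.25)])
E
```

```text
[ 0.27549104 -0.56072764  0.25281474] [[-0.001  0.441 -0.898]
 [ 0.001 -0.898 -0.441]
 [-1.    -0.001  0.   ]] -63.83238580703873
[[0.32, -48.95, -67.9, 0.0, 0.0, 0.0, 0]]
```

step_arm([
  [[0,-3,-4.2,0,0,0,0],[0,-6.5,-9,0,0,0,0],[0,-10,-13.9,0,0,0,0],[0,-12.5,-17.3,0,0,0,0],[0,-15,-20.8,0,0,0,0],[0,-17.5,-24.3,0,0,0,0],[0,-20,-27.7,0,0,0,0],[0,-22.5,-31.2,0,0,0,0],[0,-25,-34.7,0,0,0,0],[0,-27.5,-38.1,0,0,0,0]],
])

```text
clock: 1.1
position: [0.4967, -0.1441, 0.253]
tool_rot: [-1.399, 1.57, 2.2]
force: [0.5, -1.0, -1.0]
grip_width: 0.0001
```

Run:
```python
from h import *
p,R,s=pose();print(s,bot.tcp_to_tips)
rows([(.669,.178,.25)],-63.8)
rows([(.669,.178,.13)],-63.8)
```

```text
{'clock': 1.1, 'qpos': array([ 0.30997072,  0.35599574, -0.18184584,  1.87467961,  0.07838687,
        0.91857071, -1.02232536]), 'qd': array([-0.69619247,  0.11349842, -0.13728428, -0.17317945,  0.07832637,
        0.06728424, -0.85732434]), 'joint_efforts': array([ 8.26266021e+00, -7.66605806e+01, -4.85870708e-01, -3.17023909e+01,
       -3.50196529e-01, -5.96516160e-02,  2.75964171e+00]), 'position': array([ 0.49668592, -0.14409832,  0.25298316]), 'tool_rot': array([-1.39856005,  1.56968728,  2.19989161]), 'force': array([ 0.49785834, -1.01814178, -1.01301732]), 'moment': array([-0.07241447, -0.06182956, -0.02895339]), 'grip_width': 5.4539641345631165e-05} 0.022
[[0.32, -21.3, -29.67, -0.0, 0.0, 0.001, 0]]
[[12.32, -21.29, -29.68, -0.0, 0.0, 0.001, 0]]
```

step_arm([
  [[0,-3,-4.2,0,0,0,0],[0,-6,-8.4,0,0,0,0],[0,-9,-12.6,0,0,0,0],[0,-12,-16.7,0,0,0,0],[0,-15,-20.9,0,0,0,0],[0,-18,-25.1,0,0,0,0],[0,-20,-27.9,0,0,0,0],[0,-21.3,-29.7,0,0,0,0],[3,-21.3,-29.7,0,0,0,0],[6,-21.3,-29.7,0,0,0,0]],
])

```text
clock: 2.1
position: [0.6693, 0.1792, 0.1922]
tool_rot: [-1.883, 1.57, 1.717]
force: [1.1, -1.1, -0.5]
grip_width: -0.0001
```

Run:
```python
from h import *
p,R,s=pose();print(p,s['qpos'])
save('wrist','w1.png');i=save('top','t1.png');cv2.imwrite('pics/t1z.png',cv2.resize(i[90:290,220:460,::-1],(720,600),interpolation=cv2.INTER_CUBIC))
rows([(.669,.178,.07),(.669,.178,.063)],-63.8)
```

```text
[0.66929154 0.17917432 0.19217237] [-0.21659317  0.69797055 -0.2149456   1.44879637  0.16102265  1.01185349
 -1.58086842]
[[11.89, 0.07, -0.26, 0.0, 0.007, 0.002, 0], [12.59, 0.07, -0.26, 0.0, 0.007, 0.002, 0]]
```

View pics/w1.png

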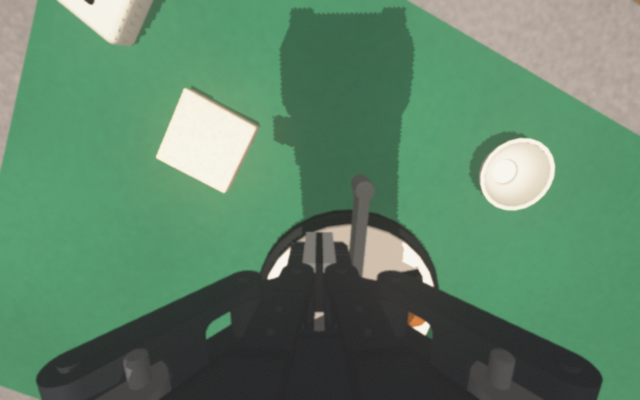

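View pics/t1z.png

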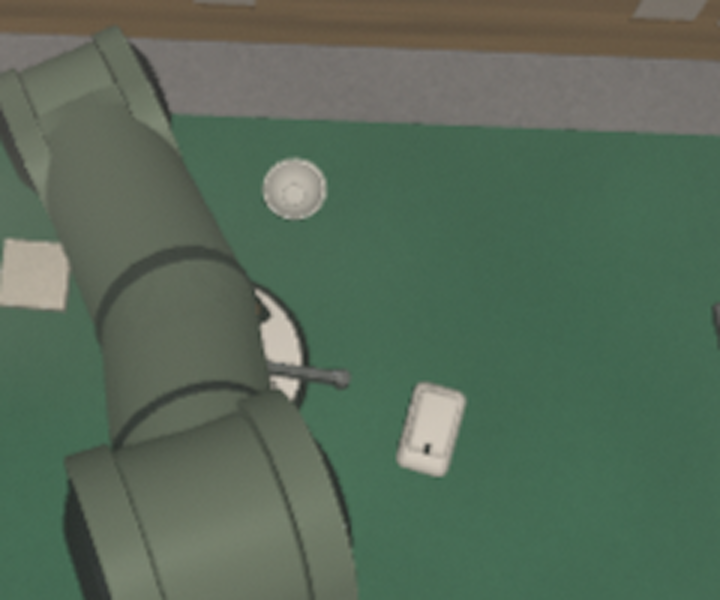

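The wrist view shows the shut fingertips near (320,240), beside the arm end at (363,187), with clear desk below. I'll descend there.

step_arm([
  [[3,0,-0.2,0,0,0,0],[6,0,-0.3,0,0,0,0],[8.5,0,-0.3,0,0,0,0],[10.5,0,-0.3,0,0,0,0],[11.5,0,-0.3,0,0,0,0],[12.2,0,-0.3,0,0,0,0],[12.5,0,-0.3,0,0,0,0]],
])

```text
clock: 2.9
position: [0.6694, 0.1788, 0.0644]
tool_rot: [-0.299, 1.564, -2.983]
force: [0.1, 0.4, 0.4]
grip_width: -0.0004
```

```bash
cat >> h.py <<'E'
C=np.array([.5645,.0903])
def arc(a0,a1,n,r=.134,z=.063):
    return [(C[0]+r*np.cos(np.radians(a)),C[1]+r*np.sin(np.radians(a)),z) for a in np.linspace(a0,a1,n+1)[1:]]
def here():
    p,R,s=pose();d=p[:2]-C;print('clock',s['clock'],p.round(4),'r',np.hypot(*d).round(4),'ang',np.degrees(np.arctan2(d[1],d[0])).round(2),'F',s['force'].round(1))
E
python3 - <<'E'
from h import *
here();save('wrist','w2.png')
rows(arc(41,16,10),-63.8)
E
```

```text
clock 2.9 [0.6694 0.1788 0.0644] r 0.1373 ang 40.15 F [0.1 0.4 0.4]
[[0.13, 0.46, 0.22, -0.0, 0.006, 0.002, 0], [0.13, 1.03, 0.11, -0.0, 0.006, 0.002, 0], [0.12, 1.61, 0.03, -0.0, 0.006, 0.002, 0], [0.12, 2.19, -0.04, -0.0, 0.006, 0.002, 0], [0.12, 2.78, -0.07, -0.0, 0.006, 0.002, 0], [0.12, 3.36, -0.08, -0.0, 0.006, 0.002, 0], [0.12, 3.94, -0.07, -0.0, 0.006, 0.002, 0], [0.12, 4.53, -0.03, -0.0, 0.006, 0.002, 0], [0.12, 5.11, 0.04, -0.0, 0.006, 0.002, 0], [0.12, 5.69, 0.13, -0.0, 0.006, 0.002, 0]]
```

View pics/w2.png

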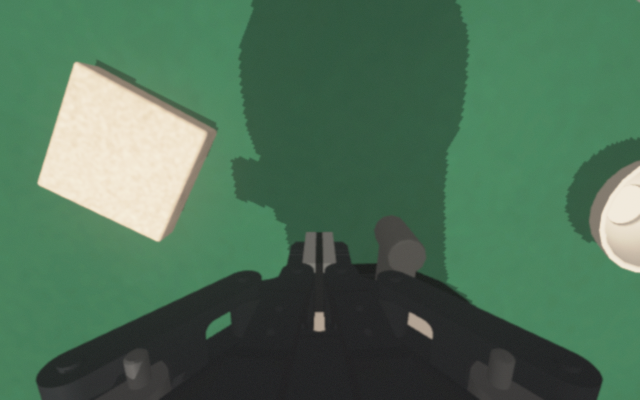

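The finger stands beside the rear arm, whose end is at (400,250), with its tip below the arm's top. I'll push clockwise slowly.

step_arm([
  [[0.1,0.5,0.2,0,0,0,0],[0.1,0.9,0.1,0,0,0,0],[0.1,1.3,0,0,0,0,0],[0.1,1.7,0,0,0,0,0],[0.1,2.1,0,0,0,0,0],[0.1,2.6,-0.1,0,0,0,0],[0.1,3.2,-0.1,0,0,0,0],[0.1,3.8,-0.1,0,0,0,0],[0.1,4.5,0,0,0,0,0],[0.1,5.2,0,0,0,0,0]],
])

```text
clock: 3.95
position: [0.6924, 0.1314, 0.0631]
tool_rot: [-0.273, 1.564, -2.958]
force: [-0.8, 0.4, 0.6]
grip_width: -0.0002
```

Run:
```python
from h import *
here();save('wrist','w3.png')
rows(arc(18,-15,10),-63.8)
```

```text
clock 3.95 [0.6924 0.1314 0.0631] r 0.1344 ang 17.81 F [-0.8  0.4  0.6]
[[0.01, 0.55, 0.15, -0.001, 0.007, 0.001, 0], [0.01, 1.3, 0.33, -0.001, 0.007, 0.001, 0], [0.01, 2.04, 0.54, -0.001, 0.007, 0.001, 0], [0.01, 2.77, 0.8, -0.001, 0.007, 0.001, 0], [0.01, 3.48, 1.1, -0.001, 0.007, 0.001, 0], [0.02, 4.17, 1.45, -0.001, 0.007, 0.001, 0], [0.02, 4.84, 1.83, -0.001, 0.007, 0.001, 0], [0.02, 5.49, 2.24, -0.001, 0.007, 0.001, 0], [0.02, 6.11, 2.7, -0.001, 0.007, 0.001, 0], [0.02, 6.71, 3.19, -0.001, 0.007, 0.001, 0]]
```

View pics/w3.png

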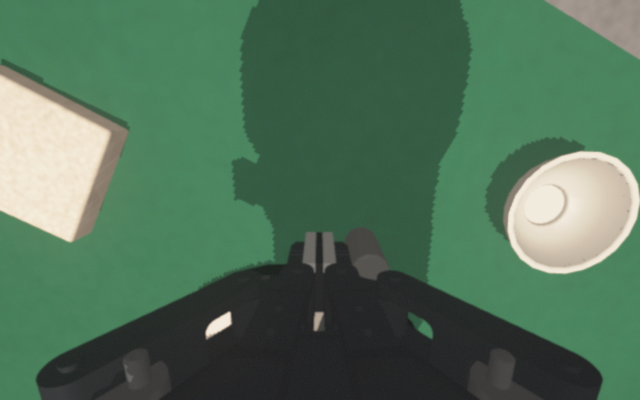

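The finger's flank touches the arm at about (350,255), and the force is about 1 N. I'll carry on around the arc.

step_arm([
  [[0,0.6,0.1,0,0,0,0],[0,1.3,0.3,0,0,0,0],[0,2.0,0.5,0,0,0,0],[0,2.8,0.8,0,0,0,0],[0,3.5,1.1,0,0,0,0],[0,4.2,1.4,0,0,0,0],[0,4.8,1.8,0,0,0,0],[0,5.5,2.2,0,0,0,0],[0,6.1,2.7,0,0,0,0],[0,6.7,3.2,0,0,0,0]],
])

```text
clock: 5.0
position: [0.6937, 0.055, 0.0633]
tool_rot: [-0.129, 1.564, -2.815]
force: [-0.4, 0.9, 0.8]
grip_width: -0.0
```

Run:
```python
from h import *
here()
rows(arc(-16,-49,10),-63.8)
```

```text
clock 5.0 [0.6937 0.055  0.0633] r 0.134 ang -15.28 F [-0.4  0.9  0.8]
[[0.04, 0.69, 0.64, -0.001, 0.006, 0.001, 0], [0.04, 1.21, 1.21, -0.001, 0.006, 0.001, 0], [0.04, 1.7, 1.8, -0.001, 0.006, 0.001, 0], [0.05, 2.16, 2.42, -0.001, 0.006, 0.001, 0], [0.05, 2.58, 3.07, -0.001, 0.006, 0.001, 0], [0.05, 2.96, 3.74, -0.001, 0.006, 0.001, 0], [0.06, 3.31, 4.43, -0.001, 0.006, 0.001, 0], [0.06, 3.61, 5.14, -0.001, 0.006, 0.001, 0], [0.07, 3.87, 5.87, -0.001, 0.006, 0.001, 0], [0.07, 4.09, 6.61, -0.001, 0.006, 0.001, 0]]
```

step_arm([
  [[0,0.6,0.6,0,0,0,0],[0,1.2,1.2,0,0,0,0],[0,1.7,1.8,0,0,0,0],[0,2.2,2.4,0,0,0,0],[0,2.6,3.1,0,0,0,0],[0,3.0,3.7,0,0,0,0],[0,3.3,4.4,0,0,0,0],[0,3.6,5.1,0,0,0,0],[0,3.9,5.9,0,0,0,0],[0,4.1,6.6,0,0,0,0]],
])

```text
clock: 6.0
position: [0.652, -0.0116, 0.0637]
tool_rot: [-0.094, 1.564, -2.78]
force: [0.2, -0.6, -0.5]
grip_width: 0.0
```

Run:
```python
from h import *
here();save('wrist','w4.png');i=save('top','t4.png');cv2.imwrite('pics/t4z.png',cv2.resize(i[90:290,220:460,::-1],(720,600),interpolation=cv2.INTER_CUBIC))
rows(arc(-49,-80,10),-63.8)
```

```text
clock 6.0 [ 0.652  -0.0116  0.0637] r 0.1343 ang -49.33 F [ 0.2 -0.6 -0.5]
[[0.08, 0.08, 0.6, -0.002, 0.007, 0.0, 0], [0.09, 0.21, 1.31, -0.002, 0.007, 0.0, 0], [0.09, 0.3, 2.03, -0.002, 0.007, 0.0, 0], [0.1, 0.35, 2.76, -0.002, 0.007, 0.0, 0], [0.1, 0.36, 3.48, -0.002, 0.007, 0.0, 0], [0.11, 0.33, 4.21, -0.002, 0.007, 0.0, 0], [0.11, 0.27, 4.93, -0.002, 0.007, 0.0, 0], [0.12, 0.16, 5.65, -0.002, 0.007, 0.0, 0], [0.12, 0.02, 6.36, -0.002, 0.007, 0.0, 0], [0.13, -0.16, 7.06, -0.002, 0.007, 0.0, 0]]
```

View pics/w4.png

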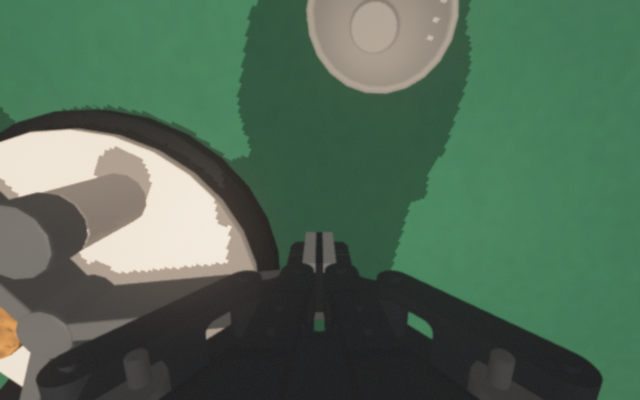

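View pics/t4z.png

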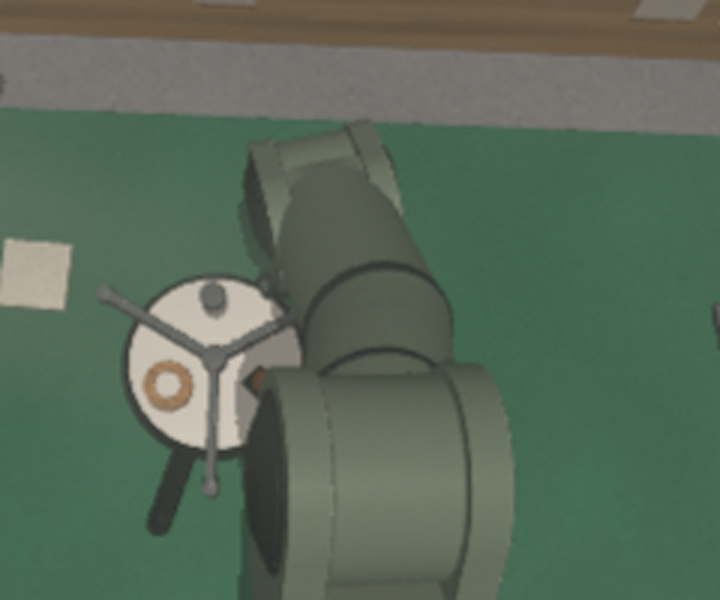

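The stamp (265,380) is still upright, and the tape, glue and arms are riding round as they should. Continuing.

step_arm([
  [[0.1,0.1,0.6,0,0,0,0],[0.1,0.2,1.3,0,0,0,0],[0.1,0.3,2.0,0,0,0,0],[0.1,0.35,2.7,0,0,0,0],[0.1,0.35,3.4,0,0,0,0],[0.1,0.35,4.1,0,0,0,0],[0.1,0.3,4.8,0,0,0,0],[0.1,0.2,5.6,0,0,0,0],[0.1,0,6.3,0,0,0,0],[0.1,-0.2,7.0,0,0,0,0]],
])

```text
clock: 7.1
position: [0.5875, -0.0412, 0.0633]
tool_rot: [-0.052, 1.564, -2.738]
force: [1.0, 0.5, -0.7]
grip_width: -0.0
```

Run:
```python
from h import *
here()
g=lambda u,v,z:ray('top',220+(u-1)/3,90+(v-1)/3,z)
for u,v in((103,292),(210,488)):
    d=g(u,v,.065)[:2]-g(214,356,.066)[:2];print(np.degrees(np.arctan2(d[1],d[0])))
rows(arc(-80,-105,8),-63.8)
```

```text
clock 7.1 [ 0.5875 -0.0412  0.0633] r 0.1335 ang -80.1 F [ 1.   0.5 -0.7]
61.98854150732639
-178.87794819299796
[[0.03, -0.16, 0.69, -0.002, 0.007, 0.0, 0], [0.04, -0.42, 1.37, -0.002, 0.007, 0.0, 0], [0.04, -0.72, 2.04, -0.002, 0.007, 0.0, 0], [0.05, -1.05, 2.69, -0.002, 0.007, 0.0, 0], [0.05, -1.42, 3.32, -0.002, 0.007, 0.0, 0], [0.06, -1.82, 3.93, -0.002, 0.007, 0.0, 0], [0.06, -2.25, 4.52, -0.002, 0.007, 0.0, 0], [0.06, -2.72, 5.09, -0.002, 0.007, 0.0, 0]]
```

step_arm([
  [[0,-0.2,0.7,0,0,0,0],[0,-0.4,1.4,0,0,0,0],[0,-0.7,2.0,0,0,0,0],[0,-1.0,2.7,0,0,0,0],[0,-1.4,3.3,0,0,0,0],[0,-1.8,3.9,0,0,0,0],[0,-2.2,4.4,0,0,0,0],[0,-2.6,4.9,0,0,0,0],[0,-2.7,5.1,0,0,0,0]],
])

```text
clock: 8.0
position: [0.5291, -0.0392, 0.0636]
tool_rot: [-0.064, 1.563, -2.75]
force: [0.7, 0.0, 0.1]
grip_width: -0.0004
```

Run:
```python
from h import *
here();i=save('top','t5.png');cv2.imwrite('pics/t5z.png',cv2.resize(i[90:290,220:460,::-1],(720,600),interpolation=cv2.INTER_CUBIC))
save('wrist','w5.png')
rows(arc(-105,-122,8),-63.8)
```

```text
clock 8.0 [ 0.5291 -0.0392  0.0636] r 0.1342 ang -105.3 F [0.7 0.  0.1]
[[0.07, -0.34, 0.32, -0.002, 0.007, 0.0, 0], [0.07, -0.69, 0.68, -0.002, 0.007, 0.0, 0], [0.07, -1.05, 1.02, -0.002, 0.007, 0.0, 0], [0.08, -1.42, 1.35, -0.002, 0.007, 0.0, 0], [0.08, -1.81, 1.66, -0.002, 0.007, 0.0, 0], [0.08, -2.2, 1.96, -0.002, 0.007, 0.0, 0], [0.08, -2.61, 2.25, -0.002, 0.007, 0.0, 0], [0.08, -3.03, 2.52, -0.002, 0.007, 0.0, 0]]
```

View pics/t5z.png

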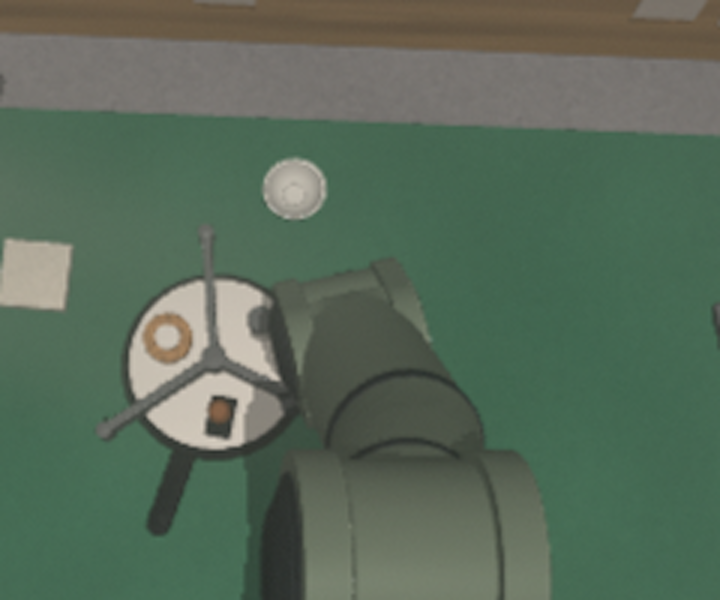

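View pics/w5.png

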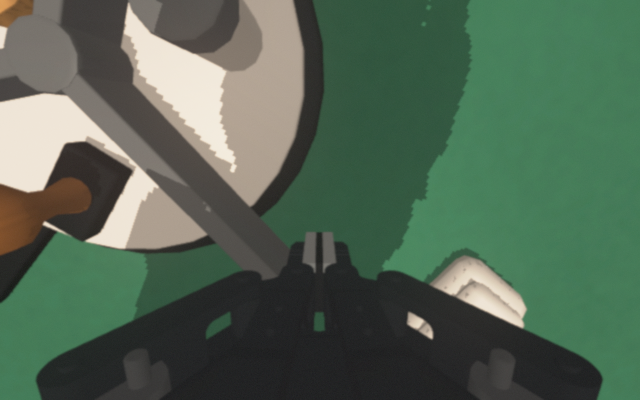

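The stamp is at about (221,415) and upright. A little more turning is needed; I'll measure how much.

Run:
```python
from h import *
g=lambda u,v,z:ray('top',220+(u-1)/3,90+(v-1)/3,z)
hub=g(214,356,.066)
for n,u,v,z in (('back',206,231,.065),('left',106,430,.065),('knob',219,410,.088),('block',221,417,.044)):
    d=g(u,v,z)[:2]-hub[:2];print(n,np.degrees(np.arctan2(d[1],d[0])),np.hypot(*d))
i=cv2.imread('pics/t5.png');cv2.imwrite('pics/t5y.png',cv2.resize(i[175:275,245:345],(600,600),interpolation=cv2.INTER_CUBIC))
```

```text
back 6.459377836060431 0.13961433410118765
left 127.29340171312039 0.13891713947342152
knob -171.38133557011332 0.06202686670832128
block -171.20588586509552 0.06320790736511142
```

View pics/t5y.png

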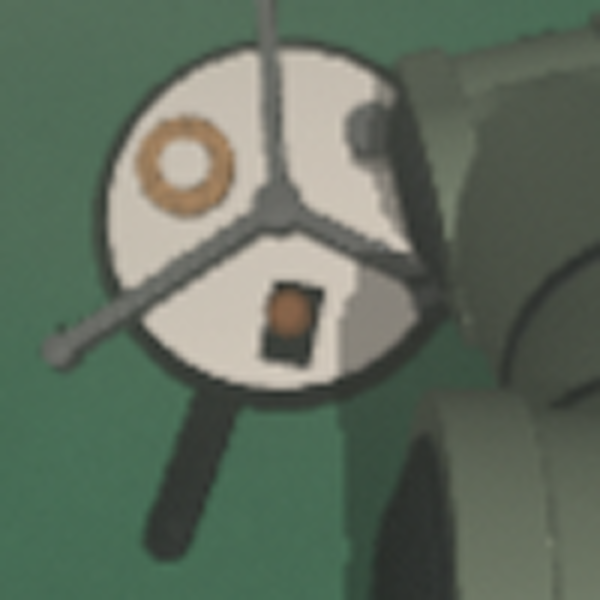

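Run:
```python
from h import *
rows(arc(-105,-125,10),-63.8)
```

```text
[[0.07, -0.32, 0.3, -0.002, 0.007, 0.0, 0], [0.07, -0.65, 0.63, -0.002, 0.007, 0.0, 0], [0.07, -0.99, 0.96, -0.002, 0.007, 0.0, 0], [0.07, -1.33, 1.27, -0.002, 0.007, 0.0, 0], [0.08, -1.69, 1.57, -0.002, 0.007, 0.0, 0], [0.08, -2.06, 1.86, -0.002, 0.007, 0.0, 0], [0.08, -2.44, 2.13, -0.002, 0.007, 0.0, 0], [0.08, -2.83, 2.39, -0.002, 0.007, 0.0, 0], [0.09, -3.23, 2.64, -0.002, 0.007, 0.0, 0], [0.09, -3.63, 2.88, -0.002, 0.007, 0.0, 0]]
```

step_arm([
  [[0.1,-0.3,0.3,0,0,0,0],[0.1,-0.65,0.65,0,0,0,0],[0.1,-1.0,0.95,0,0,0,0],[0.1,-1.3,1.3,0,0,0,0],[0.1,-1.7,1.6,0,0,0,0],[0.1,-2.1,1.9,0,0,0,0],[0.1,-2.5,2.1,0,0,0,0],[0.1,-2.8,2.4,0,0,0,0],[0.1,-3.2,2.6,0,0,0,0],[0.1,-3.6,2.9,0,0,0,0]],
])

```text
clock: 9.1
position: [0.4884, -0.0187, 0.0631]
tool_rot: [-0.096, 1.566, -2.782]
force: [8.3, 9.1, -3.7]
grip_width: -0.0002
```

Run:
```python
from h import *
here();i=save('top','t6.png');cv2.imwrite('pics/t6y.png',cv2.resize(i[165:275,235:345,::-1],(600,600),interpolation=cv2.INTER_CUBIC))
```

```text
clock 9.1 [ 0.4884 -0.0187  0.0631] r 0.1329 ang -124.93 F [ 8.3  9.1 -3.7]
```

View pics/t6y.png

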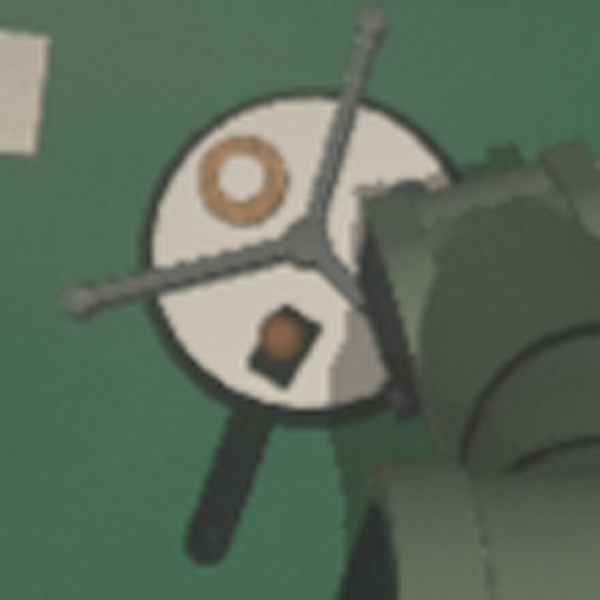

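The stamp is at (284,343), upright and nearly at the tongue. A radial force of about 12 N has appeared, so I'll back the finger off before the final nudge and measure with it clear.

Run:
```python
from h import *
rows([(C[0]+.15*np.cos(np.radians(-112)),C[1]+.15*np.sin(np.radians(-112)),.063)],-63.8)
p,R,s=pose()
G=rows([(C[0]+.16*np.cos(np.radians(-105)),C[1]+.16*np.sin(np.radians(-105)),.20)],-63.8)
g=lambda u,v,z:ray('top',235+(u-2.2)/5.4545,165+(v-2.2)/5.4545,z)
hub=g(304,240,.066)
for n,u,v,z in (('back',371,22,.065),('left',78,300,.065),('knob',282,336,.088),('block',285,348,.044)):
    d=g(u,v,z)[:2]-hub[:2];print(n,np.degrees(np.arctan2(d[1],d[0])),np.hypot(*d))
```

```text
[[0.0, 3.64, -0.52, -0.001, 0.005, 0.001, 0]]
[[-13.7, 5.67, -1.09, -0.001, 0.005, 0.001, 0]]
back -13.947031879719232 0.13900959474791352
left 107.37823978320931 0.13701006210164154
knob 171.93714929461413 0.06135521813057166
block 171.45218269299193 0.06216968493334034
```

step_arm([
  [[0,0.8,-0.4,0,0,0,0],[0,2,-0.6,0,0,0,0],[0,3.6,-0.6,0,0,0,0],[-2,4.5,-0.8,0,0,0,0],[-5,5.5,-1,0,0,0,0],[-9,8,-1,0,0,0,0],[-12,11,-1,0,0,0,0],[-13,14,-1,0,0,0,0],[-13,17,-1,0,0,0,0],[-13,19,-1,0,0,0,0]],
])

```text
clock: 10.15
position: [0.5814, -0.1882, 0.1933]
tool_rot: [0.079, 1.565, -2.609]
force: [-0.3, -0.4, -0.8]
grip_width: -0.0
```

Run:
```python
from h import *
here();i=save('top','t7.png');cv2.imwrite('pics/t7y.png',cv2.resize(i[165:275,235:345,::-1],(600,600),interpolation=cv2.INTER_CUBIC))
i=save('scene','s7.png');cv2.imwrite('pics/s7y.png',cv2.resize(i[140:260,240:400,::-1],(800,600),interpolation=cv2.INTER_CUBIC))
```

```text
clock 10.15 [ 0.5814 -0.1882  0.1933] r 0.279 ang -86.52 F [-0.3 -0.4 -0.8]
```

View pics/t7y.png

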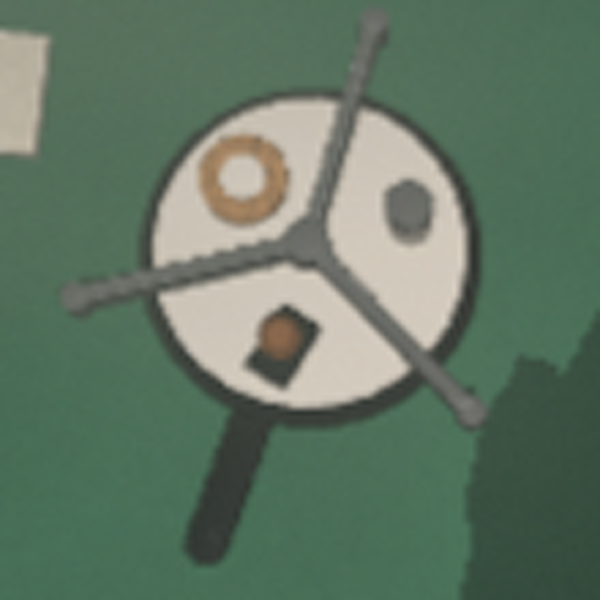

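View pics/s7y.png

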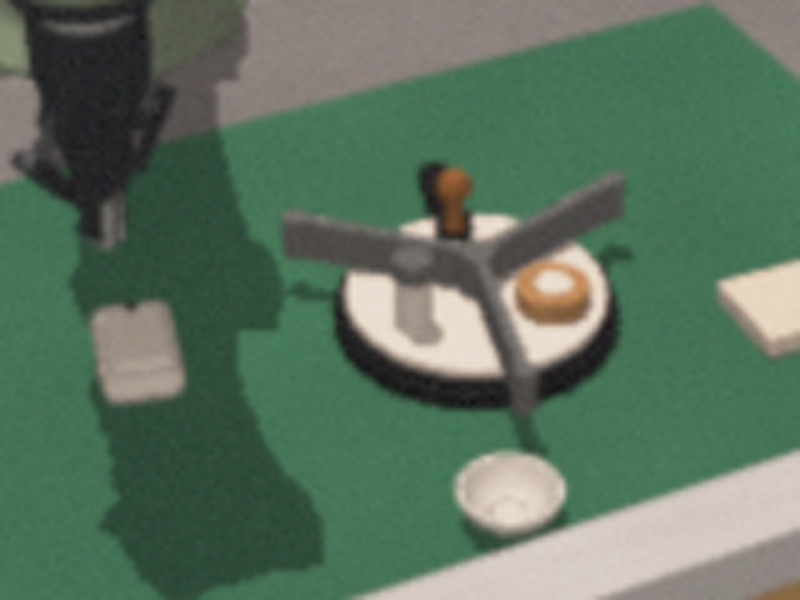

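```bash
cat > m.py <<'E'
from h import *
def meas(f,ends,knob,block):
    g=lambda u,v,z:ray('top',235+(u-2.2)/5.4545,165+(v-2.2)/5.4545,z)
    E=np.array([g(u,v,.065)[:2] for u,v in ends]);c=E.mean(0)
    an=np.degrees(np.arctan2(*(E-c).T[::-1]));print('axis',c,'arms',an.round(1))
    im=cv2.imread(f).astype(int)
    # tongue: dark & low-green pixels
    m=np.zeros(im.shape[:2],bool);m[243:272,262:292]=True
    d=m&(im[:,:,1]-im[:,:,2]<14)&(im.sum(2)<200)
    n,l,st,ce=cv2.connectedComponentsWithStats(d.astype(np.uint8));k=1+st[1:,4].argmax()
    v,u=np.where(l==k);P=np.array([ray('top',a,b,.012)[:2] for a,b in zip(u,v)])
    q=P.mean(0);w=np.linalg.svd(P-q)[2][0];w*=np.sign(-w[0])
    print('tongue n',len(P),'axis dir',np.degrees(np.arctan2(w[1],w[0])),'bearing centroid from axis',np.degrees(np.arctan2(*(q-c)[::-1])),'far',((P-c)@w).max())
    for nm,(a,b),z in (('knob',knob,.088),('block',block,.044)):
        e=g(a,b,z)[:2]-c;print(nm,np.degrees(np.arctan2(e[1],e[0])).round(2),np.hypot(*e).round(4))
    return c
if __name__=='__main__':
    meas('pics/t7.png',[(375,22),(78,298),(472,411)],(280,337),(284,347))
    im=cv2.imread('pics/t7.png');print(im[255,270:284])
    # brown knob centroid
    a=im.astype(int);k=(a[:,:,2]-a[:,:,0]>40);k[:220]=False;k[:,:270]=False;k[245:]=False;k[:,305:]=False
    v,u=np.where(k);print('brown',u.mean(),v.mean(),len(u))
E
python3 m.py
```

```text
axis [0.56380125 0.09045307] arms [ -13.8  106.4 -133.9]
tongue n 187 axis dir 161.8947927350196 bearing centroid from axis 162.79000771999483 far 0.19392778814856484
knob 168.56 0.062
block 168.35 0.0616
[[ 88 111  74]
 [ 77  95  66]
 [ 59  68  54]
 [ 53  58  53]
 [ 54  58  53]
 [ 53  59  54]
 [ 54  59  53]
 [ 55  60  54]
 [ 56  60  56]
 [ 53  57  52]
 [ 64  77  58]
 [ 82 103  70]
 [ 88 111  74]
 [ 87 111  74]]
brown 285.5483870967742 226.41935483870967 31
```

Run:
```python
from h import *
c=eyes.get_calibration('wrist');print({k:np.round(v,3) for k,v in c.items()})
p,R,s=pose();H=np.array(c['hand_eye']);print(s['qpos'].round(2))
print('cam pos',R@H[:3,3]+p,'view dir',R@H[:3,2])
```

```text
{'fx': np.float64(295.696), 'fy': np.float64(295.696), 'cx': np.float64(318.837), 'cy': np.float64(198.657), 'hand_eye': array([[-0.   , -0.258,  0.966, -0.121],
       [ 1.   ,  0.   ,  0.   ,  0.   ],
       [-0.   ,  0.966,  0.258, -0.065],
       [ 0.   ,  0.   ,  0.   ,  1.   ]])}
[ 0.38  0.58 -0.24  1.68  0.17  0.91 -1.05]
cam pos [ 0.64059616 -0.16020117  0.3135352 ] view dir [-0.23751247 -0.11551    -0.96449223]
```

Run:
```python
from h import *
rows([(.42,.075,.25)],-63.8)
```

```text
[[-5.73, -30.76, 3.03, -0.006, 0.006, -0.0, 0]]
```

step_arm([
  [[-3,-2,0.5,0,0,0,0],[-5.7,-6,1,0,0,0,0],[-5.7,-10,1.5,0,0,0,0],[-5.7,-15,2,0,0,0,0],[-5.7,-20,2.5,0,0,0,0],[-5.7,-25,3,0,0,0,0],[-5.7,-29,3,0,0,0,0],[-5.7,-30.8,3,0,0,0,0],[-5.7,-30.8,3,0,0,0,0],[-5.7,-30.8,3,0,0,0,0]],
])

```text
clock: 11.25
position: [0.4202, 0.0752, 0.2498]
tool_rot: [0.081, 1.565, -2.609]
force: [1.5, 0.0, -0.0]
grip_width: -0.0001
```

Run:
```python
from h import *
import pickle
p,R,s=pose();here();print(s['qpos'].round(2));pickle.dump((p,R),open('w8.pkl','wb'));save('wrist','w8.png')
```

```text
clock 11.25 [0.4202 0.0752 0.2498] r 0.1451 ang -174.02 F [ 1.5  0.  -0. ]
[ 0.02  0.23 -0.39  2.08  0.12  0.86 -1.56]
```

View pics/w8.png

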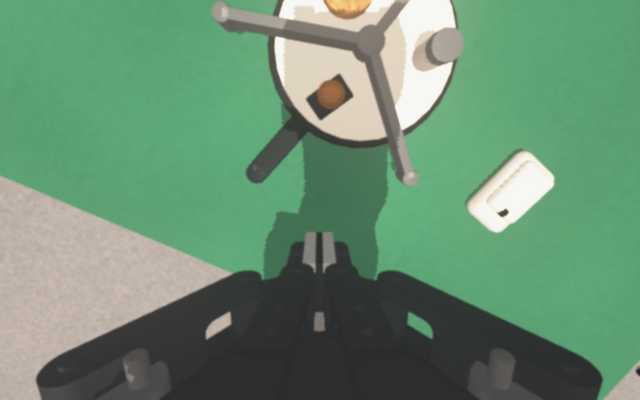

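Run:
```python
import cv2
i=cv2.imread('pics/w8.png');cv2.imwrite('pics/w8z.png',cv2.resize(i[0:200,215:435],(660,600),interpolation=cv2.INTER_CUBIC))
```

```text
(no output)
```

View pics/w8z.png

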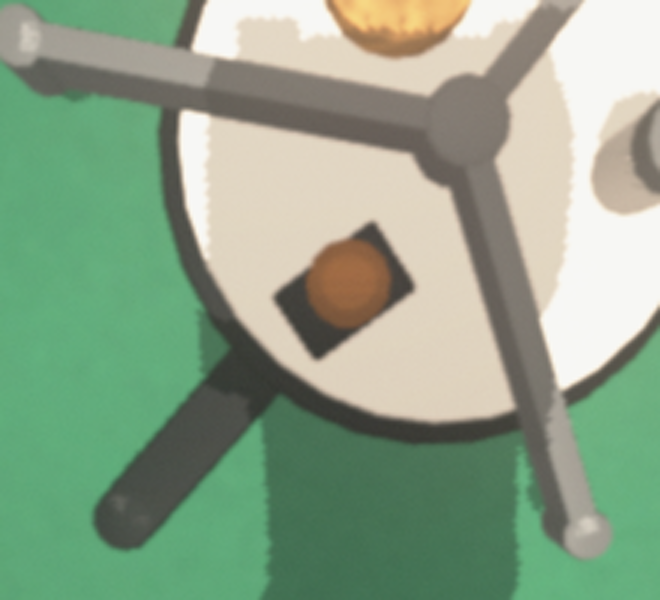

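```bash
cat >> h.py <<'E'
def wray(p,R,u,v,z):
    c=eyes.get_calibration('wrist');H=np.array(c['hand_eye'])
    d=R@H[:3,:3]@np.array([(u-c['cx'])/c['fx'],(v-c['cy'])/c['fy'],1]);o=R@H[:3,3]+p
    return o+d*(z-o[2])/d[2]
def wproj(p,R,q):
    c=eyes.get_calibration('wrist');H=np.array(c['hand_eye'])
    x=H[:3,:3].T@(R.T@(np.array(q)-p)-H[:3,3]);return np.array([c['fx']*x[0]/x[2]+c['cx'],c['fy']*x[1]/x[2]+c['cy']])
E
cat > m8.py <<'E'
from h import *
import pickle
def bear(e):return np.degrees(np.arctan2(e[1],e[0])).round(2)
p,R=pickle.load(open('w8.pkl','rb'))
g=lambda u,v,z:wray(p,R,215+(u-1)/3,(v-1)/3,z)[:2]
hub=g(468,120,.066);print('hub',hub)
for n,u,v,z in (('knob',349,283,.077),('block',344,291,.044),('armF',586,533,.065),('armL',22,32,.065)):
    e=g(u,v,z)-hub;print(n,bear(e),np.hypot(*e).round(4))
for a,b in (((213,377),(100,500)),((275,395),(155,535))):
    A=g(*a,.012);B=g(*b,.012);print('tongue edge dir',bear(B-A),'offset of hub from edge',np.cross((B-A)/np.linalg.norm(B-A),hub-A))
e=g(125,520,.012)-hub;print('tongue end',bear(e),np.hypot(*e))
# foot rim fit
E
python3 m8.py 2>/dev/null
```

```text
hub [0.56377259 0.09072514]
knob 168.74 0.061
block 168.56 0.0615
armF -134.08 0.139
armL 105.77 0.1388
tongue edge dir 161.6 offset of hub from edge 0.007470247408437165
tongue edge dir 164.25 offset of hub from edge -0.009828059535330402
tongue end 163.23 0.1844763322967558
```

```bash
cat > ov.py <<'E'
from h import *
import pickle,sys
def draw(img,f,c,ang,col):
    d=np.array([np.cos(np.radians(ang)),np.sin(np.radians(ang))]);n=np.array([-d[1],d[0]])
    pts=[c+d*.105+n*.013]+[c+d*.185+.013*(d*np.sin(t)+n*np.cos(t)) for t in np.linspace(0,np.pi,13)]+[c+d*.105-n*.013]
    cv2.polylines(img,[np.array([f((*q,.012)) for q in pts]).round().astype(int)],False,col,1)
def circ(img,f,c,r,z,col):
    cv2.polylines(img,[np.array([f((c[0]+r*np.cos(t),c[1]+r*np.sin(t),z)) for t in np.linspace(0,6.3,60)]).round().astype(int)],False,col,1)
if __name__=='__main__':
    c=np.array([.5638,.0906])
    p,R=pickle.load(open('w8.pkl','rb'))
    i=cv2.imread('pics/w8.png');z=cv2.resize(i[0:200,215:435],(660,600),interpolation=cv2.INTER_CUBIC)
    f=lambda q:(wproj(p,R,q)-[215,0])*3+1
    draw(z,f,c,162.8,(0,0,255));circ(z,f,c,.105,.016,(255,0,0));circ(z,f,c,.095,.03,(255,0,255))
    i=cv2.imread('pics/t7.png');y=cv2.resize(i[165:275,235:345],(600,600),interpolation=cv2.INTER_CUBIC)
    f=lambda q:(np.array(proj('top',q))-[235,165])*5.4545+2.2
    draw(y,f,c,162.8,(0,0,255));circ(y,f,c,.105,.016,(255,0,0));circ(y,f,c,.095,.03,(255,0,255))
    cv2.imwrite('pics/ovw.png',z);cv2.imwrite('pics/ovt.png',y)
E
python3 ov.py
```

```text
(no output)
```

View pics/ovw.png

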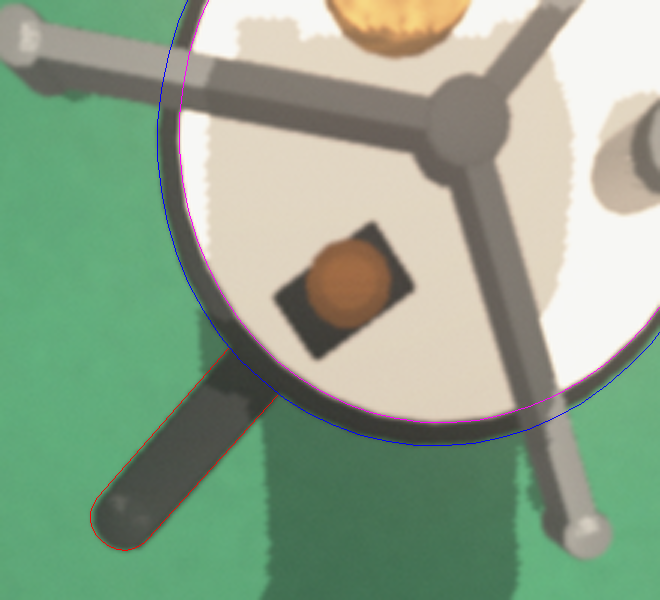

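View pics/ovt.png

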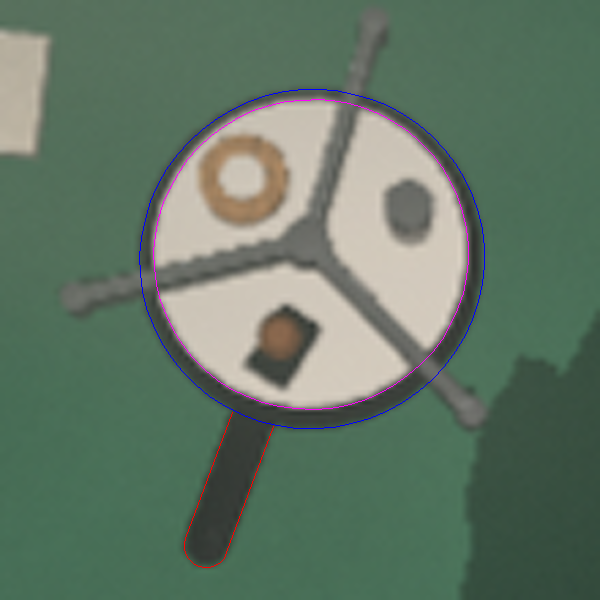

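The model outlines fit well in both the wrist and top views: axis (0.5638, 0.0906), tongue 162.8°, stamp 168.6°. About 5.8° clockwise remains, so I'll put the finger squarely beside the front-right arm's end.

```bash
sed -i 's/^C=.*/C=np.array([.5638,.0906])/' h.py
python3 - <<'E'
from h import *
a=arc(-114,-114,1,r=.140,z=.15)+arc(-114,-114,1,r=.140,z=.063)
rows(a,-47)
E
```

```text
[[9.96, 13.85, -2.96, -0.3, 0.006, 0.001, 0], [18.66, 13.85, -3.02, -0.3, 0.006, 0.001, 0]]
```

step_arm([
  [[0,3,-0.5,-0.1,0,0,0],[0,7,-1.5,-0.2,0,0,0],[1,11,-2.5,-0.3,0,0,0],[4,13.8,-3,-0.3,0,0,0],[8,13.8,-3,-0.3,0,0,0],[11,13.8,-3,-0.3,0,0,0],[14,13.8,-3,-0.3,0,0,0],[16.5,13.8,-3,-0.3,0,0,0],[18.2,13.8,-3,-0.3,0,0,0],[18.6,13.8,-3,-0.3,0,0,0]],
])

```text
clock: 12.3
position: [0.5055, -0.0381, 0.0616]
tool_rot: [-0.369, 1.561, -2.761]
force: [0.1, -1.2, 0.9]
grip_width: 0.0
```

Run:
```python
from h import *
here();save('wrist','w9.png')
rows(arc(-114,-129,10,r=.140),-47)
```

```text
clock 12.3 [ 0.5055 -0.0381  0.0616] r 0.1413 ang -114.35 F [ 0.1 -1.2  0.9]
[[-0.08, -0.31, 0.03, -0.001, 0.008, 0.003, 0], [-0.07, -0.66, 0.16, -0.001, 0.008, 0.003, 0], [-0.07, -1.0, 0.28, -0.001, 0.008, 0.003, 0], [-0.07, -1.35, 0.39, -0.001, 0.008, 0.003, 0], [-0.07, -1.7, 0.49, -0.001, 0.008, 0.003, 0], [-0.07, -2.06, 0.58, -0.001, 0.008, 0.003, 0], [-0.07, -2.41, 0.67, -0.001, 0.008, 0.003, 0], [-0.06, -2.77, 0.74, -0.001, 0.008, 0.003, 0], [-0.06, -3.13, 0.81, -0.001, 0.008, 0.003, 0], [-0.06, -3.49, 0.87, -0.001, 0.008, 0.003, 0]]
```

View pics/w9.png

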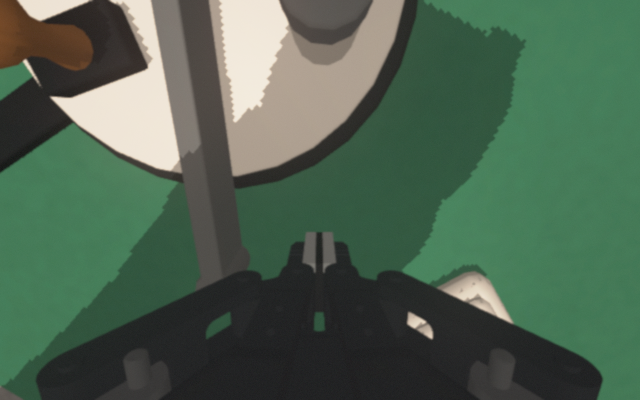

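The finger is beside the arm, which runs from about (180,60) to (225,270), with a clear gap. Now a slow creep.

step_arm([
  [[0,-0.3,0,0,0,0,0],[0,-0.7,0.2,0,0,0,0],[0,-1.0,0.3,0,0,0,0],[0,-1.3,0.4,0,0,0,0],[0,-1.7,0.5,0,0,0,0],[0,-2.0,0.6,0,0,0,0],[0,-2.3,0.65,0,0,0,0],[0,-2.6,0.7,0,0,0,0],[0,-2.8,0.75,0,0,0,0],[0,-2.8,0.75,0,0,0,0]],
])

```text
clock: 13.35
position: [0.4811, -0.0223, 0.0624]
tool_rot: [-0.352, 1.562, -2.744]
force: [-0.8, -0.4, 0.5]
grip_width: -0.0001
```

Run:
```python
from h import *
import pickle
here();p,R,s=pose();pickle.dump((p,R),open('w10.pkl','wb'))
i=save('top','t10.png');cv2.imwrite('pics/t10y.png',cv2.resize(i[165:275,235:345,::-1],(600,600),interpolation=cv2.INTER_CUBIC));save('wrist','w10.png')
```

```text
clock 13.35 [ 0.4811 -0.0223  0.0624] r 0.14 ang -126.22 F [-0.8 -0.4  0.5]
```

View pics/t10y.png

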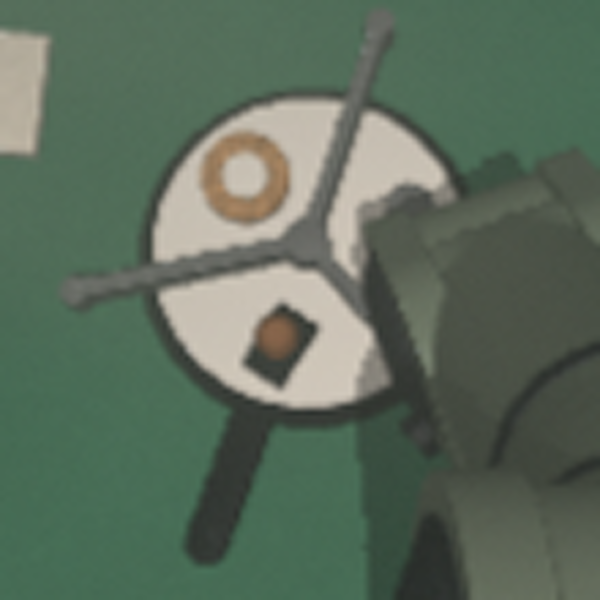

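View pics/w10.png

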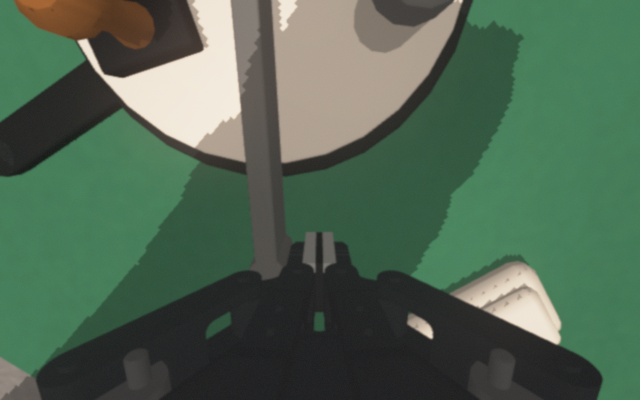

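The finger's flank is now against the arm end and has moved it slightly. I'll measure the arm angles.

Run:
```python
from h import *
g=lambda u,v,z:ray('top',235+(u-2.2)/5.4545,165+(v-2.2)/5.4545,z)
for n,u,v,z in (('b',380,22,.065),('l',76,291,.065),('b0',375,22,.065),('l0',78,298,.065),('knob',277.5,335,.08)):
    e=g(u,v,z)[:2]-C;print(n,np.degrees(np.arctan2(e[1],e[0])).round(2))
for t in (-127,-128,-129,-130,-130.5,-131): rows(arc(t,t,1,r=.140,z=.0625))
```

```text
b -15.05
l 104.59
b0 -13.87
l0 106.38
knob 166.39
[[-0.01, -0.22, 0.04, 0.0, 0.0, 0.0, 0]]
[[-0.01, -0.46, 0.08, 0.0, 0.0, 0.0, 0]]
[[-0.01, -0.7, 0.11, 0.0, 0.0, 0.0, 0]]
[[-0.01, -0.94, 0.15, 0.0, 0.0, 0.0, 0]]
[[-0.01, -1.06, 0.16, 0.0, 0.0, 0.0, 0]]
[[-0.01, -1.19, 0.17, 0.0, 0.0, 0.0, 0]]
```

step_arm([
  [[0,-0.15,0,0,0,0,0],[0,-0.3,0.05,0,0,0,0],[0,-0.45,0.1,0,0,0,0],[0,-0.6,0.1,0,0,0,0],[0,-0.75,0.1,0,0,0,0],[0,-0.85,0.15,0,0,0,0],[0,-0.95,0.15,0,0,0,0],[0,-1.0,0.15,0,0,0,0],[0,-1.0,0.15,0,0,0,0]],
])

```text
clock: 14.35
position: [0.4733, -0.0162, 0.0624]
tool_rot: [-0.345, 1.562, -2.736]
force: [0.1, 0.4, 0.6]
grip_width: -0.0001
```

Run:
```python
from h import *
here()
i=save('top','t11.png');cv2.imwrite('pics/t11y.png',cv2.resize(i[165:275,235:345,::-1],(600,600),interpolation=cv2.INTER_CUBIC))
a=arc(-122,-122,1,r=.15)+arc(-114,-114,1,r=.15)+arc(-114,-114,1,r=.15,z=.15)
rows(a,-47); rows([(.42,.075,.25)],-63.8)
```

```text
clock 14.35 [ 0.4733 -0.0162  0.0624] r 0.14 ang -130.27 F [0.1 0.4 0.6]
[[-0.06, 2.24, 0.59, -0.001, 0.008, 0.003, 0], [-0.07, 4.22, -0.1, -0.001, 0.008, 0.003, 0], [-8.77, 4.19, -0.02, -0.001, 0.008, 0.003, 0]]
[[-18.75, -10.37, -2.16, 0.292, 0.009, 0.002, 0]]
```

View pics/t11y.png

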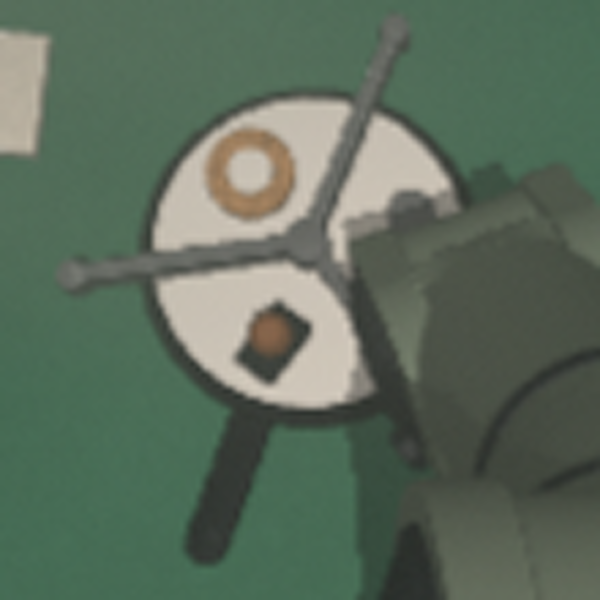

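The stamp is now at (271,343), apparently in line with the tongue. I'll retreat sideways, lift, and check from the wrist view.

step_arm([
  [[0,0.8,0.2,0,0,0,0],[0,2.2,0.4,0,0,0,0],[0,4.2,0,0,0,0,0],[-3,4.2,0,0,0,0,0],[-7,4.2,0,0,0,0,0],[-11,4.2,0,0,0,0,0],[-15,3.5,0,0,0,0,0],[-18.7,1,-0.5,0.1,0,0,0],[-18.7,-3,-1,0.2,0,0,0],[-18.7,-7,-2,0.29,0,0,0]],
])

```text
clock: 15.4
position: [0.4418, 0.0488, 0.2506]
tool_rot: [0.068, 1.564, -2.62]
force: [0.4, 0.9, -0.6]
grip_width: -0.0001
```

Run:
```python
from h import *
here();rows([(.42,.075,.25)],-63.8)
```

```text
clock 15.4 [0.4418 0.0488 0.2506] r 0.1289 ang -161.07 F [ 0.4  0.9 -0.6]
[[0.06, -3.31, 0.82, -0.004, 0.007, -0.0, 0]]
```

step_arm([
  [[0,-2,0.5,0,0,0,0],[0,-3.3,0.8,0,0,0,0],[0,-3.3,0.8,0,0,0,0],[0,-3.3,0.8,0,0,0,0]],
])

```text
clock: 15.8
position: [0.421, 0.074, 0.2507]
tool_rot: [0.097, 1.564, -2.592]
force: [-0.0, 0.5, 0.1]
grip_width: 0.0002
```

Run:
```python
from h import *
from ov import draw,circ
import pickle
p,R,s=pose();here();pickle.dump((p,R),open('w12.pkl','wb'));i=save('wrist','w12.png')[:,:,::-1]
z=cv2.resize(i[0:200,215:435],(660,600),interpolation=cv2.INTER_CUBIC)
cv2.imwrite('pics/w12z.png',z)
f=lambda q:(wproj(p,R,q)-[215,0])*3+1
draw(z,f,C,162.8,(0,0,255));circ(z,f,C,.095,.03,(255,0,255))
d=np.array([np.cos(np.radians(162.8)),np.sin(np.radians(162.8))])
for h,col in((.044,(0,255,255)),(.077,(255,255,0))):
    cv2.line(z,*[tuple(int(x) for x in f((*(C+d*r),h)).round()) for r in (.03,.095)],col,1)
cv2.imwrite('pics/ovw12.png',z)
```

```text
clock 15.8 [0.421  0.074  0.2507] r 0.1438 ang -173.37 F [-0.   0.5  0.1]
```

View pics/w12z.png

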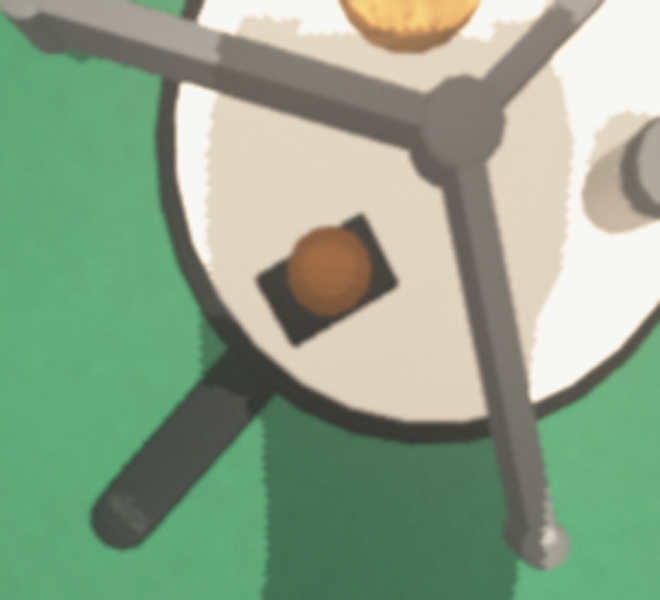

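View pics/ovw12.png

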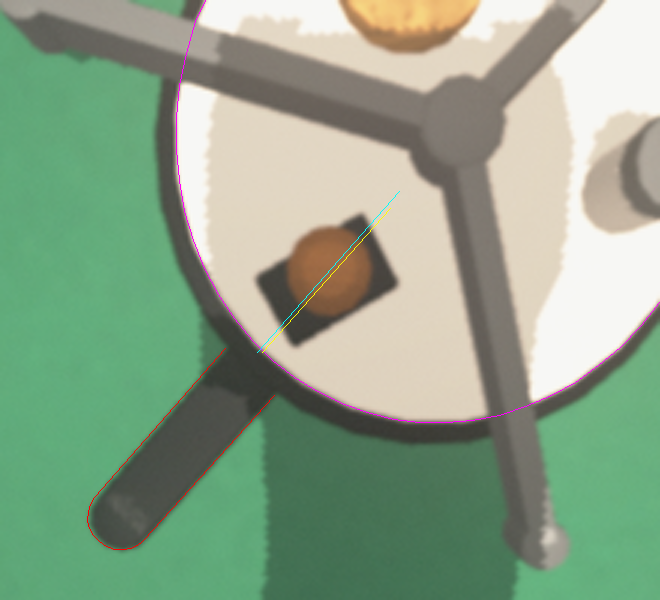

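```bash
python3 - <<'E' 2>/dev/null
from h import *
import pickle
def bear(e):return np.degrees(np.arctan2(e[1],e[0])).round(2)
p,R=pickle.load(open('w12.pkl','rb'))
g=lambda u,v,z:wray(p,R,215+(u-1)/3,(v-1)/3,z)[:2]
for hub in(g(462,121,.066),C):
  print(hub)
  for n,u,v,z in (('knob',330,270,.077),('block',328,281,.044),('armF',547,545,.065)):
    e=g(u,v,z)-hub;print(n,bear(e),np.hypot(*e).round(4))
  e=g(124,520,.012)-hub;print('tongue end',bear(e))
  print('tongue mid',bear((g(213,377,.012)+g(275,395,.012))/2-hub))
# block axis
k=[g(u,v,.044) for u,v in((362,214),(398,283),(296,347),(256,278))]
print('block long axis',bear((k[3]+k[2])/2-(k[0]+k[1])/2))
E
```

```text
[0.56366314 0.09105451]
knob 163.29 0.0607
block 163.76 0.0613
armF -139.08 0.1397
tongue end 163.53
tongue mid 164.11
[0.5638 0.0906]
knob 162.92 0.0609
block 163.39 0.0615
armF -139.26 0.1395
tongue end 163.4
tongue mid 163.9
block long axis 146.16
```

The stamp is at 162.9–163.4° and the tongue at 162.8–163.4°, so they line up. I'll move the arm away and do a final check from above.

step_arm([
  [[-2,4,0,0,0,0,0],[-3,8,0,0,0,0,0],[-3,13,0,0,0,0,0],[-3,18,0,0,0,0,0],[-3,23,0,0,0,0,0],[-3,28,0,0,0,0,0],[-3,32,0,0,0,0,0],[-3,34,0,0,0,0,0],[-3,34,0,0,0,0,0],[-3,34,0,0,0,0,0]],
])

```text
clock: 16.85
position: [0.5692, -0.2328, 0.28]
tool_rot: [-0.046, 1.563, -2.737]
force: [-0.3, -0.3, -0.2]
grip_width: 0.0001
```

Run:
```python
from h import *
from ov import draw
here();i=save('top','t13.png')[:,:,::-1]
y=cv2.resize(i[165:275,235:345],(600,600),interpolation=cv2.INTER_CUBIC)
f=lambda q:(np.array(proj('top',q))-[235,165])*5.4545+2.2
draw(y,f,C,162.8,(0,0,255))
d=np.array([np.cos(np.radians(162.8)),np.sin(np.radians(162.8))])
cv2.line(y,*[tuple(int(x) for x in f((*(C+d*r),.044)).round()) for r in (.03,.095)],(0,255,255),1)
cv2.imwrite('pics/ovt13.png',y)
a=cv2.imread('pics/t0.png');m=np.vstack([a[90:290,160:520],i[90:290,160:520]]);cv2.imwrite('pics/cmp.png',cv2.resize(m,(540,600)))
```

```text
clock 16.85 [ 0.5692 -0.2328  0.28  ] r 0.3234 ang -89.05 F [-0.3 -0.3 -0.2]
```

View pics/ovt13.png

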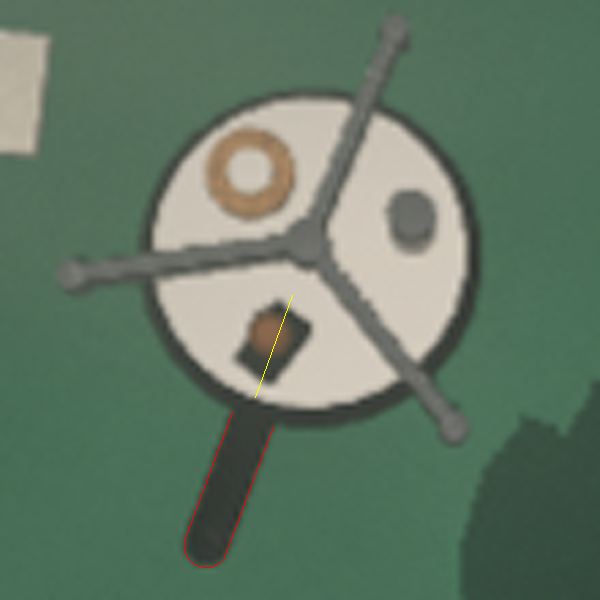

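View pics/cmp.png

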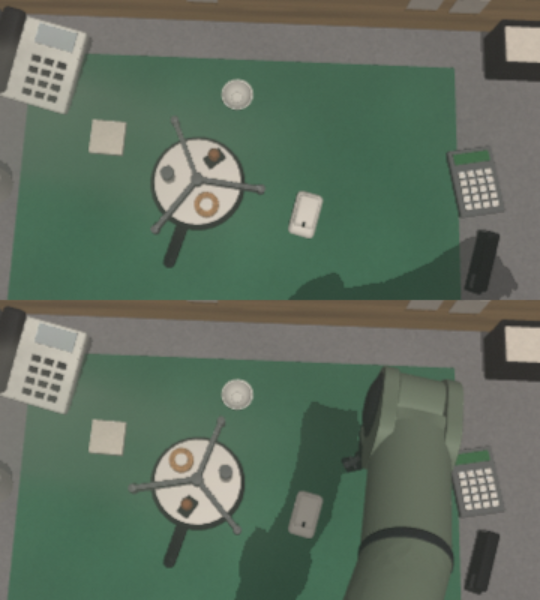

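The block's centre at (275,342) lies right on the line toward the tongue, and everything else is where it was. Handing in.

```bash
python3 -c "
from h import *
bot.job_done();here()"
```

```text
the job is handed in; nothing more can be done
the job is handed in; nothing more can be done
```

The carousel is turned and the job is handed in, with the stamp standing at the front in line with the tongue. I pushed one arm clockwise with the shut fingertips through most of the turn, about 163° in all. Then I backed off, measured, and finished with a slow final nudge of about 5°.

- **Alignment:** the last wrist view put the stamp at 162.9–163.4° about the axis and the tongue at 162.8–163.4°. The final top view shows the block's centre on the tongue's line. The measurement is good to roughly half a degree.
- **Stamp's own orientation:** the block's long side lies about 17° off the tongue's line. It stood turned like that in its compartment, and I could not correct it without touching it.
- **Other things:** the stamp, tape and glue rode round without tipping or being touched. Mouse, notes, dish, calculator and stapler look unmoved between the first and last top views. The mug was outside that comparison, but I didn't go near it.
- **Forces and clearance:** contact forces were mostly about 1 N. One sideways force of about 12 N appeared near the end of the first push, probably from catching the arm's rounded end, so I backed off and re-approached squarely. The gripper finished about 0.32 m from the carousel's axis, with the carousel at rest at about 17 s.

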